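# Lock the rack gate with a squeeze-release ball-lock pin

## Robot

A 6-joint arm with a two-finger parallel gripper is mounted at the origin on a cart in front of the work surface, level with it; the furniture and walls round the work are solid. World frame = base frame: x ahead of the robot, y to its left, z up, the work surface at z = 0. Lengths are in mm, angles in rad, forces in N, time in s.
With the tool pointing down it reaches from about 325 to 775 mm from the base axis. Payload 5.5 kg.
Tool frame: the origin (TCP) lies midway between the tips of the shut fingers; the grasp point (between the pads) lies 19 mm behind it; y points along the fingers, z is the direction in which the jaws open and shut, and the axes are right-handed (so a half turn about y gives the same grasp; the last joint's range is limited). The gripper opens to 88 mm and grips with 3 to 60 N. Pads are 20 mm wide; open, the fingers measure 115 mm over their backs; the gripper's body (75 mm by 178 mm) begins 61 mm behind the grasp point.
Start: joints at [1.24, 0.091, 1.231, -0, 1.82, -0.057], TCP at [162.239, 577.663, 222.631] pointing down, gripper open.
Joint ranges: [-2.87, 2.87], [-0.86, 2.18], [0.17, 2.46], [-1.51, 4.65], [0.06, 2.69], [-2.65, 2.65]. Speed limits (rad/s): [2.57, 2.57, 3.01, 3.14, 3.14, 3.14].

## Interface

Orientations are given as a 3x3 rotation matrix whose columns are the frame's x, y, z axes.
In Python, from station import bot, imaging, order gives the robot as it stands.
- The arm moves only by the shell command python3 -m inch 'ROWS'. ROWS is JSON, a list that holds one entry, the list of rows, each a list of 7 numbers: the closure, from -1 (fully open) to 1 (shut), then the shift along the world's x, y, z in m, then the turn, a rotation vector about the world's x, y, z in degrees. In form: [[[gripper, tx, ty, tz, ax, ay, az], ...]]. A call has exactly 8 rows; each row shifts and turns the commanded pose from where the row before left it; what a row does not reach is not made up. A row lasts 1/10 s, in which the tool goes at most 50 mm and 8.59 degrees, less where a joint would pass 70% of its speed; a pose out of reach is approached as far as the arm can. A call is refused whole if a number of a shift passes 0.05 or a number of a turn 8.59, either way. A call with a gripper value outside its range is refused whole. The fingers move at their own pace and stop on an object; the grip force is fixed at half the most. Time passes only in rows, so rows that do not move let the fingers close, or fill a call up. It gives the time, the measured TCP pose, the force and the opening at its end, in the units of the state.
- bot.sense(): the state, without advancing time (a new reading comes with each control period).
- imaging.grab_frame(name): name is "side" or "top" or "wrist"; returns the picture (420x560x3 uint8, red, green, blue); there is no depth.
- imaging.calibration(name): a dict with "fov_y" (degrees; the focal length in pixels is half the picture's height over the tangent of half this angle, whatever the lens; pixels are square), "cx", "cy" (the principal point, pixels), "k1" (the pictures are not rectified: a ray, as slopes to the right and down, at radius r is drawn at 1 + k1 r^2 times it, then the intrinsics apply), "pose" (4x4, takes a point from camera to world coordinates). Camera axes: x right, y down, z forward; pixel columns grow to the right and rows downward; lengths in mm; the calibration is good to about 2 mm. A picture is of the moment at which its call begins: read the wrist's pose just before it. calibration takes no time and is no camera call; for the wrist camera it gives the pose at the moment of the call.
- order.hand_in(): hands the job in, once; it reports no verdict.
The state is a dict: "clock": time; "qpos": joint angles; "joint_velocities": joint speeds; "tau": joint torques, N m; "tool_pos": TCP position; "ee_rot": TCP orientation; "contact_force": force on the tool from outside, world axes, zero at the start; "moment": the same for the moment, N m; "finger_gap": opening from 0.0 (shut) to 1.0 (fully open).
Only numpy, scipy, OpenCV 4.12 (cv2) and the standard library are available. Lean on these libraries where they do the work, as an engineer would, in place of code of your own. Each camera call takes 0.05 s, during which the arm holds its last target.

## Task

Swing the gate of the tube-rack cradle fully shut, then take the quick-release pin from its holder by squeezing its two red buttons and slide it straight down through the blue strike and the gate until its flange sits on the strike. Let go so that the buttons spring out and the balls lock it. Feel for the hole and never force the gate or the pin, and leave the rack, beaker and jars undisturbed.

Things in the scene. Friction and masses are not known exactly. Their poses are not given: they have to be found in the camera images.
- cradle: Aluminium plate 160 x 305 x 10 mm fixed to the bench, with grey rails round a tube rack, a gate on the robot's side and a blue strike. Origin on the bench; x points away from the robot to the back rail, y along the plate to the gate's hinge, z up. Pushing the pin on it (strike and gate included) or the fingers on it, with over 30 N, is too much.
- strike_mid (a point): Point of the cradle at x -55, y -100, z +70 mm. The blue strike is a clevis of two ears 32 x 34 mm, at heights 60-70 and 32-42 mm; the shut gate's eye lies between. A flat bridge on the -y side joins their tops. Both have a 13.5 mm upright hole, 1 mm chamfer. It is clamped in a slot: its holes lie anywhere up to 12 mm from this point along cradle y (not x). Not reported: feel for it.
- gate (a joint): Gate hinge in rad: 0 shut against its stop, growing as the gate's free end swings toward the robot (starts 0.35 to 0.75). It stays where it is left; about 1 N at the free end moves it.
- gate_hinge (a point): Upright hinge axis of the gate, at mid height of its bar (cradle x -55, y +105, z +51 mm). From it the gate's bar, 12 mm wide and 45 to 57 mm above the bench, runs along cradle -y when shut.
- gate_eye (a point): Top centre of the flat eye at the gate's free end, 205 mm from the hinge axis: 30 x 58 x 12 mm, with a through slot 14 mm wide and 42 mm long (along the bar), so that it fits any place of the strike.
- gate_knob (a point): Top centre of the gate's black upright knob, 16 mm diameter, 26 mm tall (57 to 82 mm above the bench), on the bar 125 mm from the hinge axis.
- pin: Steel ball-lock pin, about 130 g, upright in the grey holder. Origin on its axis at the underside of the flange (30 mm diameter, 4 mm thick, resting on the holder, 60 mm above the bench); z up through the head. Shank below: 12 mm diameter, 52 mm long, the last 3 mm a cone down to 8.4 mm. Seated, the flange lies on the strike's top, 70 mm up.
- pin_head (a point): Middle of the pin's head, 22 mm above its origin: black block 20 x 20 mm, 4 to 36 mm above the origin. A red button stands 3.5 mm proud of its +y and its -y face (27 mm over both), 11 mm wide, 14 to 30 mm above the origin. Grip across both with 15 N or more: that presses them flush (6 N each) and draws the balls in; 40 N keeps the pin straight.
- pin_tip (a point): End of the pin's cone, 52 mm below its origin. The two 5 mm balls sit 10.5 mm above it, on the +y and -y sides; they stand 3 mm out of the shank (18 mm over both) unless the buttons are pressed, and then cannot pass the strike's holes. With the flange seated they spring out 1 mm under the lower ear.
- button_a (a joint): Button and ball on the pin's +y side, m: 0 sprung out (ball locking), 0.0035 pressed flush (ball retracted).
- button_b (a joint): Button and ball on the pin's -y side, m: 0 sprung out (ball locking), 0.0035 pressed flush (ball retracted).
- holder: Grey block 55 x 55 x 60 mm fixed to the bench, with an upright 21 mm hole for the pin; origin under its centre. It stands to the left or the right of the cradle.
- rack: White tube rack 52 x 150 x 52 mm with three capped tubes (to 84 mm above its foot, in the +y half), standing loose in the cradle; origin under its centre.
- beaker: Glass beaker 72 mm diameter, 92 mm tall, on the other side of the cradle from the holder; origin under its centre.
- jar: Red-lidded jar 63 mm diameter, 72 mm tall, left of the cradle's back end; origin under its centre.
- white_jar: Red-lidded jar 63 mm diameter, 72 mm tall, right of the cradle's back end; origin under its centre.
There are look-alikes about, which are no part of the job. What is meant by the pin is not green, turquoise or yellow, and is the smaller of those in its own colour.

How it is judged (in metres and radians):
On the way, in this order (a step that is already met when the one before it is completed fails the run):
1. the gate is swung shut (within 0.03 rad) while the pin is still out of the strike (value of joint gate below 0.03 rad and distance between pin and strike_mid above 0.06 m), for 0.2 s.
2. the pin is down through strike and gate, its flange within 2.5 mm of the strike's top, with both buttons still squeezed (z of pin in the frame of cradle between 0.067 and 0.0725 m and horizontal distance between pin and strike_mid below 0.017 m and angle between pin's own z axis and vertical below 0.1 rad and value of joint gate below 0.03 rad and value of joint each of button_a, button_b above 0.0024 m), for 0.1 s.
At the end, for the whole second after the job is handed in: Gate shut within 0.03 rad; pin upright (0.1 rad) and still in the strike, flange within 2.5 mm of the strike's top, both buttons sprung out to within 1 mm so the balls lock under the lower ear; rack within 20 mm, beaker and jars within 30 mm of where they stood (z of pin in the frame of cradle between 0.067 and 0.0725 m and horizontal distance between pin and strike_mid below 0.017 m and angle between pin's own z axis and vertical below 0.1 rad and value of joint gate below 0.03 rad and value of joint each of button_a, button_b below 0.001 m and linear speed of pin below 0.01 m/s and distance of rack from where it was at the start of the episode below 0.02 m and distance of each of beaker, jar, white_jar from where it was at the start of the episode below 0.03 m); the robot touches nothing.
It fails at once if the pin presses on the strike, gate or cradle with more than 30 N (contact force between pin and cradle above 30 N).
It fails at once if the fingers push on the gate or cradle with more than 30 N (contact force between the fingers and cradle above 30 N).
It fails at once if the rack, the beaker or a jar is disturbed (rack moved 20 mm, others 30 mm, or tipped) (distance of rack from where it was at the start of the episode above 0.02 m or distance of any of beaker, jar, white_jar from where it was at the start of the episode above 0.03 m or angle between any of rack, beaker, jar, white_jar's own z axis and vertical above 0.3 rad).
It also fails if it takes over 70 s, if anything falls off the work surface, if the arm or the gripper's body presses on something with over 40 N, if the wrist force passes 120 N, or if a joint passes its speed limit or range.

## Working session

There is one attempt and no reset: what is moved stays moved. The work goes in short steps, Python scripts to look and compute and a shell command to move; the robot and the scene stay as the last step left them, time stands still between calls to the robot, and variables do not carry over. Pictures are saved under pics/ and viewed, and the job is handed in when it is done.

```bash
ls && mkdir -p pics && python3 - <<'E'
from station import bot, imaging, order
import cv2, numpy as np
s=bot.sense()
for k,v in s.items(): print(k,np.round(v,3).tolist())
for n in ("side","top","wrist"):
    c=imaging.calibration(n); print(n,c["fov_y"],c["cx"],c["cy"],c["k1"]);print(np.round(c["pose"],3).tolist())
    cv2.imwrite(f"pics/{n}0.png",imaging.grab_frame(n)[:,:,::-1])
E
```

```text
pics
clock 0.0
qpos [1.24, 0.092, 1.232, -0.0, 1.82, -0.057]
joint_velocities [0.001, -0.001, 0.0, -0.001, -0.001, 0.002]
tau [-0.0, -44.646, -40.644, 0.07, 0.03, -0.0]
tool_pos [162.148, 577.376, 221.538]
ee_rot [[0.963, -0.001, 0.27], [-0.27, -0.002, 0.963], [-0.0, -1.0, -0.002]]
contact_force [-0.205, -1.176, -0.537]
moment [0.005, -0.029, 0.034]
finger_gap 1.004
side 56.48158251727849 276.09922449259966 211.96895077257287 0.016177704043077785
[[0.973, -0.129, 0.193, 376.06], [-0.232, -0.51, 0.828, -786.462], [-0.008, -0.85, -0.526, 554.191], [0.0, 0.0, 0.0, 1.0]]
top 55.21811126061663 278.61992566322454 211.97917967089475 -0.08344536525844298
[[-0.06, -0.975, 0.214, 313.04], [-0.998, 0.058, -0.017, -29.449], [0.004, -0.215, -0.977, 1146.082], [0.0, 0.0, 0.0, 1.0]]
wrist 63.90176151360745 279.5669959907719 205.81585012194637 -0.010280680524138847
[[0.27, 0.932, 0.243, 96.302], [0.963, -0.261, -0.07, 595.78], [-0.002, 0.253, -0.968, 383.683], [0.0, 0.0, 0.0, 1.0]]
```

View pics/side0.png

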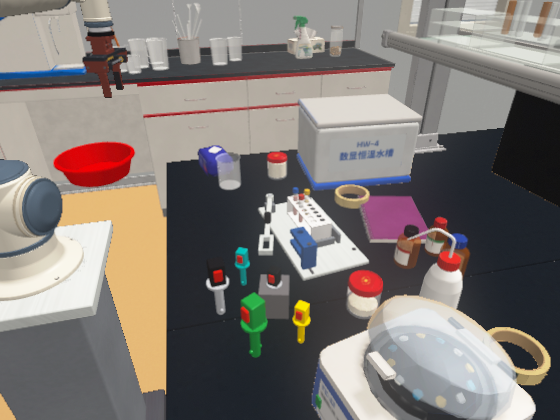

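View pics/top0.png

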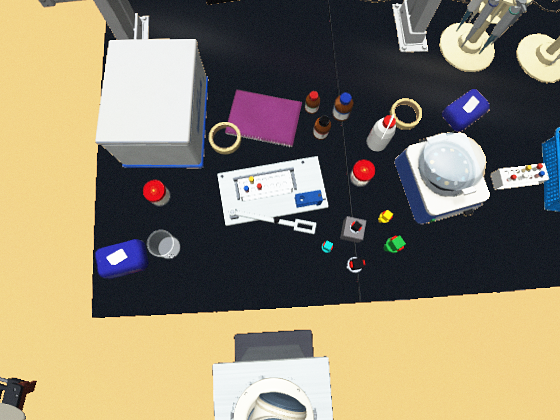

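View pics/wrist0.png

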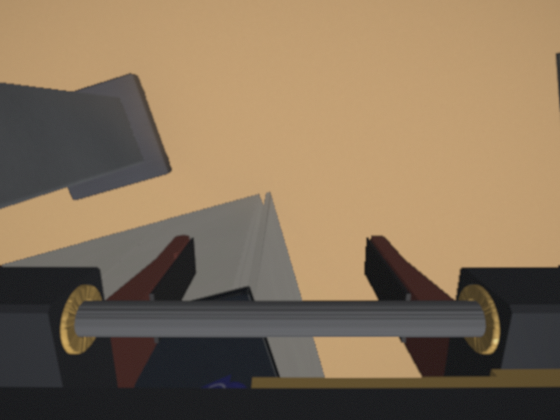

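```bash
cat > h.py <<'E'
import cv2, numpy as np
from station import bot, imaging
def K(c):
    f=210/np.tan(np.radians(c["fov_y"]/2)); return np.array([[f,0,c["cx"]],[0,f,c["cy"]],[0,0,1.]]),np.array([c["k1"],0,0,0,0])
def ray(c,u,v):
    k,d=K(c); p=cv2.undistortPoints(np.array([[[u,v]]],float),k,d)[0,0]
    T=np.array(c["pose"]); r=T[:3,:3]@np.array([p[0],p[1],1]); return T[:3,3],r/np.linalg.norm(r)
def onz(c,u,v,z):
    o,r=ray(c,u,v); return o+r*(z-o[2])/r[2]
def tri(c1,p1,c2,p2):
    o1,r1=ray(c1,*p1);o2,r2=ray(c2,*p2)
    A=np.stack([r1,-r2],1);t=np.linalg.lstsq(A,o2-o1,rcond=None)[0]
    a=o1+r1*t[0];b=o2+r2*t[1];return (a+b)/2,np.linalg.norm(a-b)
def proj(c,P):
    k,d=K(c);T=np.linalg.inv(np.array(c["pose"]))
    return cv2.projectPoints(np.atleast_2d(np.array(P,float)),cv2.Rodrigues(T[:3,:3])[0],T[:3,3],k,d)[0][:,0]
E
python3 - <<'E'
import cv2
t=cv2.imread('pics/top0.png');s=cv2.imread('pics/side0.png')
a=cv2.resize(t[150:280,205:405],None,fx=4,fy=4,interpolation=cv2.INTER_CUBIC);cv2.imwrite('pics/topc.png',a)
a=cv2.resize(s[180:345,195:375],None,fx=3.6,fy=3.6,interpolation=cv2.INTER_CUBIC);cv2.imwrite('pics/sidec.png',a)
E
```

```text
(no output)
```

View pics/topc.png

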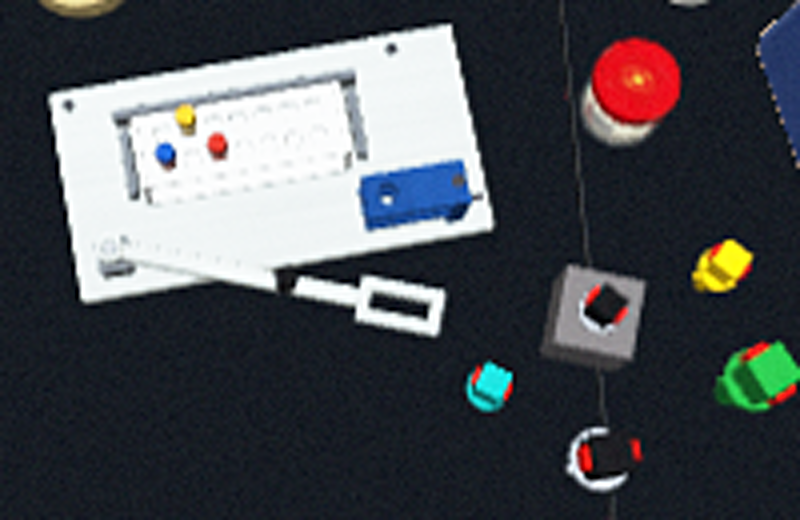

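View pics/sidec.png

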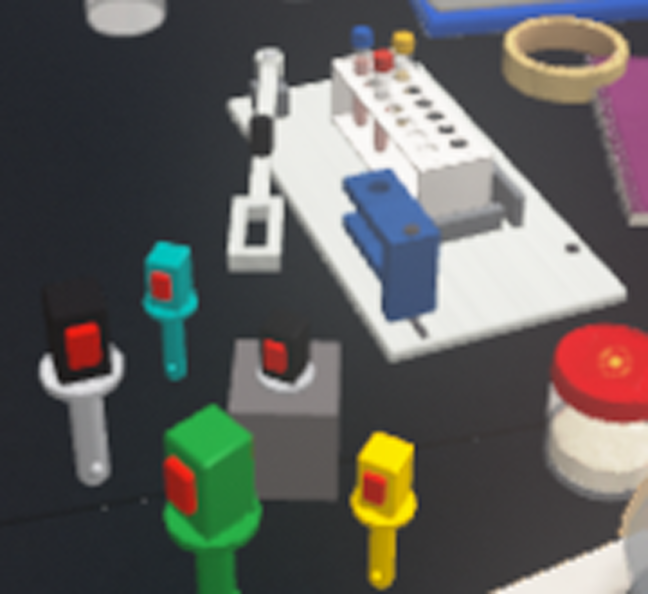

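```bash
python3 - <<'E'
from h import *
ct=imaging.calibration("top");cs=imaging.calibration("side")
T=lambda x,y:(205+(x+.5)/4-.5,150+(y+.5)/4-.5)
S=lambda x,y:(195+(x+.5)/3.6-.5,180+(y+.5)/3.6-.5)
print("corners",[np.round(onz(ct,*T(*p),10),1).tolist() for p in ((50,94),(450,25),(493,228),(84,302))])
print("side corners",[np.round(onz(cs,*S(*p),10),1).tolist() for p in ((228,102),(626,292),(393,360))])
print("hole",onz(ct,*T(387,197),70),onz(cs,*S(378,186),70))
print("hinge top?",onz(ct,*T(118,245),57))
print("eye corners",[np.round(onz(ct,*T(*p),57),1).tolist() for p in ((362,277),(446,292),(437,335),(354,319))])
print("eye side",[np.round(onz(cs,*S(*p),57),1).tolist() for p in ((235,196),(285,198),(280,262),(229,262))])
print("knob", onz(ct,*T(286,275),82), onz(cs,*S(262,118),82))
print("pinhead top",onz(ct,*T(608,304),96))
print("red",onz(ct,*T(590,295),85),onz(ct,*T(622,314),85))
print("holder",[np.round(onz(ct,*T(*p),60),1).tolist() for p in ((567,266),(646,282),(632,367),(553,350))])
print("bigpin",onz(ct,*T(605,455),100))
print("beaker",onz(ct,163,243,92),"jars",onz(ct,155,192,72),onz(ct,363,172,72))
print("rack",[np.round(onz(ct,*T(*p),52),1).tolist() for p in ((345,82),(132,125))])
E
```

```text
corners [[690.8, 126.3, 10.0], [727.1, -174.3, 10.0], [569.5, -192.8, 10.0], [532.6, 105.9, 10.0]]
side corners [[533.4, 102.1, 10.0], [725.4, -177.1, 10.0], [569.9, -202.1, 10.0]]
hole [ 582.2832198  -112.75129879   70.        ] [ 585.09815988 -114.61992226   70.        ]
hinge top? [562.35188792  75.39116481  57.        ]
eye corners [[529.6, -92.3, 57.0], [515.6, -149.6, 57.0], [486.0, -141.0, 57.0], [500.5, -84.8, 57.0]]
eye side [[502.3, -85.6, 57.0], [531.7, -95.2, 57.0], [514.4, -156.8, 57.0], [485.9, -149.7, 57.0]]
knob [529.09124213 -39.69005884  82.        ] [529.7971144  -40.15013525  82.        ]
pinhead top [ 493.68271656 -252.78404284   96.        ]
red [ 502.46343187 -243.54345175   85.        ] [ 488.18121541 -263.91076703   85.        ]
holder [[528.3, -234.6, 60.0], [513.7, -288.5, 60.0], [455.2, -272.6, 60.0], [470.3, -219.4, 60.0]]
bigpin [ 393.44328971 -240.00318214  100.        ]
beaker [478.16098708 264.75795595  92.        ] jars [626.043994   293.07540417  72.        ] [ 649.44878743 -291.7757774    72.        ]
rack [[673.1, -90.4, 52.0], [650.2, 62.8, 52.0]]
```

Candidates for the pin (top picture px): black/red head in the grey holder (356,226); larger black/red one loose on the bench (356,264); green (396,243); turquoise (327,246); yellow (386,216). By the description it is the one in the holder, the smaller of the black pair. The top close crop showed its red buttons lie diagonally. I'll move over to look with the wrist camera.

```bash
for i in 1; do python3 -m inch '[[[-1,0.0166,-0.0303,0.0016,0,0,0],[-1,0.0166,-0.0303,0.0016,0,0,0],[-1,0.0166,-0.0303,0.0016,0,0,0],[-1,0.0166,-0.0303,0.0016,0,0,0],[-1,0.0166,-0.0303,0.0016,0,0,0],[-1,0.0166,-0.0303,0.0016,0,0,0],[-1,0.0166,-0.0303,0.0016,0,0,0],[-1,0.0166,-0.0303,0.0016,0,0,0]]]'; done
```

```text
clock: 0.95
tool_pos: [295.4, 333.9, 235.2]
ee_rot: [[0.963, -0.0, 0.27], [-0.27, -0.0, 0.963], [-0.0, -1.0, -0.0]]
contact_force: [0.8, 0.2, -0.4]
finger_gap: 1.001
```

```bash
python3 -m inch '[[[-1,0.0166,-0.0303,0.0016,0,0,0],[-1,0.0166,-0.0303,0.0016,0,0,0],[-1,0.0166,-0.0303,0.0016,0,0,0],[-1,0.0166,-0.0303,0.0016,0,0,0],[-1,0.0166,-0.0303,0.0016,0,0,0],[-1,0.0166,-0.0303,0.0016,0,0,0],[-1,0.0166,-0.0303,0.0016,0,0,0],[-1,0.0166,-0.0303,0.0016,0,0,0]]]' && python3 -m inch '[[[-1,0.0166,-0.0303,0.0016,0,0,0],[-1,0.0166,-0.0303,0.0016,0,0,0],[-1,0.0166,-0.0303,0.0016,0,0,0],[-1,0.0166,-0.0303,0.0016,0,0,0],[-1,0.0166,-0.0303,0.0016,0,0,0],[-1,0.0166,-0.0303,0.0016,0,0,0],[-1,0.0166,-0.0303,0.0016,0,0,0],[-1,0,0,0,0,0,0]]]' && python3 - <<'E'
from h import *
cv2.imwrite('pics/w1.png',imaging.grab_frame("wrist")[:,:,::-1])
np.save('w1.npy',imaging.calibration("wrist"),allow_pickle=True)
E
```

```text
clock: 1.75
tool_pos: [428.2, 91.5, 248.1]
ee_rot: [[0.963, -0.0, 0.27], [-0.27, 0.0, 0.963], [-0.0, -1.0, 0.0]]
contact_force: [0.8, 0.1, 0.6]
finger_gap: 0.998
clock: 2.55
tool_pos: [544.8, -122.4, 257.7]
ee_rot: [[0.962, -0.002, 0.274], [-0.274, -0.0, 0.962], [-0.002, -1.0, -0.001]]
contact_force: [-0.5, 0.1, -0.6]
finger_gap: 0.998
```

View pics/w1.png

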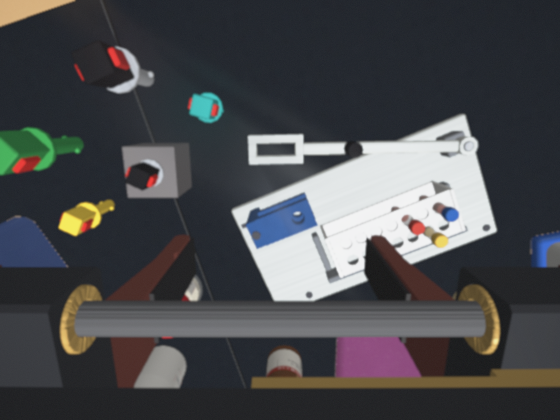

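```bash
python3 - <<'E'
import cv2
s=cv2.imread('pics/w1.png')
cv2.imwrite('pics/w1a.png',cv2.resize(s[105:305,230:500],None,fx=2.9,fy=2.9,interpolation=cv2.INTER_CUBIC))
cv2.imwrite('pics/w1b.png',cv2.resize(s[130:210,110:210],None,fx=7,fy=7,interpolation=cv2.INTER_CUBIC))
E
```

```text
(no output)
```

View pics/w1a.png

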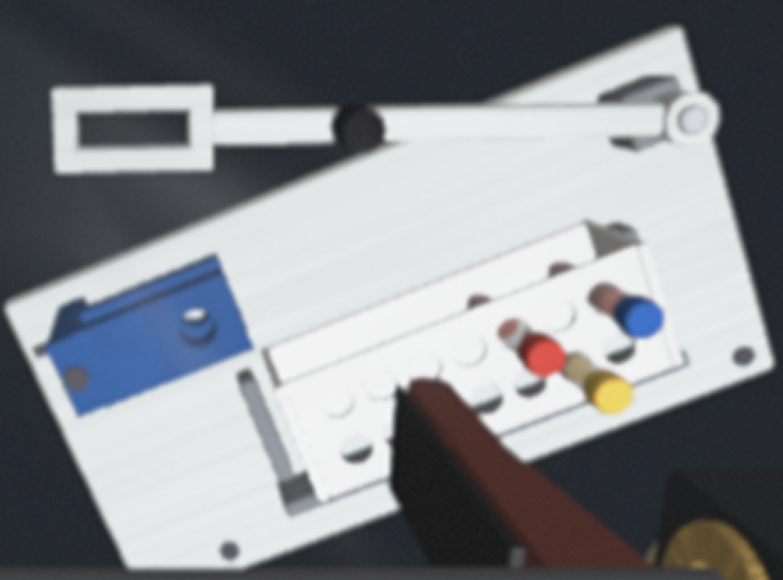

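View pics/w1b.png

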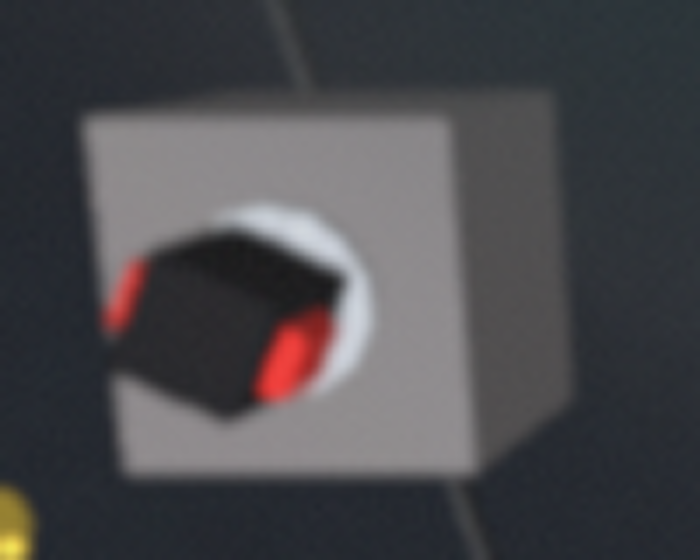

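```bash
python3 - <<'E'
from h import *
c=np.load('w1.npy',allow_pickle=True).item()
A=lambda x,y:(230+(x+.5)/2.9-.5,105+(y+.5)/2.9-.5)
B=lambda x,y:(110+(x+.5)/7-.5,130+(y+.5)/7-.5)
print(np.round(c["pose"],3).tolist())
P=lambda f,z,*ps:[np.round(onz(c,*f(*p),z)[:2],1).tolist() for p in ps]
print("plate corners",P(A,10,(6,304),(130,570),(773,365),(682,27)))
print("hole",P(A,70,(197,324)))
print("strike top corners",P(A,70,(80,415),(252,348),(221,271),(48,347)))
print("hinge cap",[P(A,z,(693,118)) for z in (57,63,70)])
print("eye corners",P(A,57,(52,90),(212,86),(212,170),(56,173)))
print("slot",P(A,57,(78,112),(188,110),(188,147),(78,147)))
print("knob",P(A,82,(357,130)))
print("bar at",P(A,57,(220,109),(220,144),(640,103),(640,138)))
print("holder",P(B,60,(83,115),(450,115),(480,475),(124,475)))
print("headtop",P(B,96,(145,258),(272,303),(228,420),(110,370)))
print("flange right edge", P(B,64,(375,308),(270,205),(325,400)))
print("buttonmid",P(B,85,(295,360)),P(B,90,(125,297)))
E
```

```text
[[0.273, 0.931, 0.241, 478.657], [0.962, -0.264, -0.069, -102.454], [-0.001, 0.25, -0.968, 420.305], [0.0, 0.0, 0.0, 1.0]]
plate corners [[568.9, -191.1], [707.7, -174.8], [688.5, 127.9], [532.7, 109.2]]
hole [[582.5, -111.8]]
strike top corners [[605.3, -164.3], [597.2, -94.3], [565.3, -98.0], [575.9, -168.0]]
hinge cap [[[559.9, 84.2]], [[558.6, 81.2]], [[557.0, 77.6]]]
eye corners [[486.1, -139.9], [500.6, -83.4], [530.2, -91.3], [515.5, -147.5]]
slot [[496.3, -133.1], [506.6, -94.1], [519.6, -97.6], [508.5, -136.8]]
knob [[527.0, -40.6]]
bar at [[509.4, -82.7], [521.8, -85.9], [549.2, 66.2], [561.9, 64.2]]
holder [[459.6, -271.4], [474.9, -217.9], [528.7, -232.8], [513.4, -286.8]]
headtop [[482.0, -253.8], [492.7, -239.1], [506.5, -251.2], [495.3, -264.5]]
flange right edge [[499.1, -237.7], [480.1, -247.5], [510.4, -250.3]]
buttonmid [[501.9, -243.6]] [[486.5, -261.4]]
```

Hole ≈ (582.9, −112.4), hinge ≈ (559.5, 83.5), gate ≈ 0.37 rad open, pin axis ≈ (494.2, −252.2), button axis yaw ≈ 51°. The crop confirms the chosen pin: small black head with red buttons, in the grey holder at wrist px (142,176). Now shut the gate with closed fingers on the bar, between knob and eye.

```bash
python3 -m inch '[[[1,-0.016,0.0165,-0.015,0,0,0],[1,-0.016,0.0165,-0.015,0,0,0],[1,-0.016,0.0165,-0.015,0,0,0],[1,-0.015,0.0165,-0.015,0,0,0],[1,0,0,-0.020,0,0,0],[1,0,0,-0.02,0,0,0],[1,0,0,-0.02,0,0,0],[1,0,0,-0.02,0,0,0]]]'
```

```text
clock: 3.4
tool_pos: [480.4, -52.0, 118.9]
ee_rot: [[0.963, 0.001, 0.269], [-0.269, 0.0, 0.963], [0.0, -1.0, 0.0]]
contact_force: [-0.0, -0.3, -0.2]
finger_gap: 0.31
```

```bash
python3 -m inch '[[[1,0,0,-0.015,0,0,0],[1,0,0,-0.015,0,0,0],[1,0,0,-0.015,0,0,0],[1,0,0,-0.015,0,0,0],[1,0,0,-0.010,0,0,0],[1,0,0,0,0,0,0],[1,0,0,0,0,0,0],[1,0,0,0,0,0,0]]]'
```

```text
clock: 4.2
tool_pos: [481.6, -53.4, 50.3]
ee_rot: [[0.963, 0.001, 0.271], [-0.271, -0.0, 0.963], [0.001, -1.0, 0.0]]
contact_force: [0.4, -0.0, -0.3]
finger_gap: 0.01
```

```bash
python3 -m inch '[[[1,0.003,-0.0125,0,0,0,0],[1,0.007,-0.0005,0,0,0,0],[1,0.007,-0.0005,0,0,0,0],[1,0.007,-0.0005,0,0,0,0],[1,0.007,-0.0005,0,0,0,0],[1,0.007,-0.0005,0,0,0,0],[1,0.007,-0.0005,0,0,0,0],[1,0.007,-0.0005,0,0,0,0]]]'
```

```text
clock: 5.0
tool_pos: [533.6, -69.2, 49.2]
ee_rot: [[0.963, -0.0, 0.27], [-0.27, -0.0, 0.963], [-0.0, -1.0, -0.0]]
contact_force: [-1.6, -0.9, -1.2]
finger_gap: 0.007
```

```bash
python3 -m inch '[[[1,0.004,-0.0005,0,0,0,0],[1,0.004,-0.0005,0,0,0,0],[1,0.004,-0.0005,0,0,0,0],[1,0.003,-0.0005,0,0,0,0],[1,0.002,0,0,0,0,0],[1,0.001,0,0,0,0,0],[1,0.001,0,0,0,0,0],[1,0,0,0,0,0,0]]]'
```

```text
clock: 5.8
tool_pos: [552.1, -71.3, 49.5]
ee_rot: [[0.963, 0.0, 0.27], [-0.27, -0.0, 0.963], [0.0, -1.0, -0.0]]
contact_force: [-0.4, 0.3, -0.5]
finger_gap: 0.003
```

```bash
python3 -m inch '[[[1,0.001,0,0,0,0,0],[1,0.001,0,0,0,0,0],[1,0.001,0,0,0,0,0],[1,0.001,0,0,0,0,0],[1,0,0,0,0,0,0],[1,0,0,0,0,0,0],[1,0,0,0,0,0,0],[1,0,0,0,0,0,0]]]'; python3 -m inch '[[[1,0.001,0,0,0,0,0],[1,0,0,0,0,0,0],[1,0,0,0,0,0,0],[1,0,0,0,0,0,0],[1,0,0,0,0,0,0],[1,0,0,0,0,0,0],[1,0,0,0,0,0,0],[1,0,0,0,0,0,0]]]'; python3 - <<'E'
from h import *
cv2.imwrite('pics/w2.png',imaging.grab_frame("wrist")[:,:,::-1])
np.save('w2.npy',imaging.calibration("wrist"),allow_pickle=True)
E
```

```text
clock: 6.6
tool_pos: [556.1, -71.3, 49.5]
ee_rot: [[0.963, 0.0, 0.27], [-0.27, -0.0, 0.963], [0.0, -1.0, -0.0]]
contact_force: [-0.8, 0.5, 0.4]
finger_gap: 0.002
clock: 7.4
tool_pos: [557.0, -71.2, 49.4]
ee_rot: [[0.963, -0.0, 0.27], [-0.27, -0.0, 0.963], [-0.0, -1.0, -0.0]]
contact_force: [0.1, -0.9, -0.7]
finger_gap: 0.004
```

View pics/w2.png

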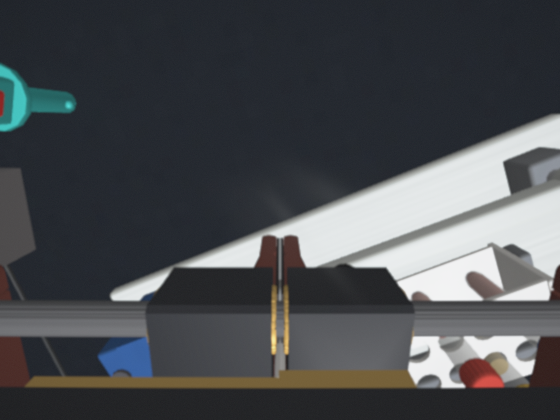

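```bash
python3 -m inch '[[[1,0.001,0,0,0,0,0],[1,0,0,0,0,0,0],[1,0,0,0,0,0,0],[1,0.001,0,0,0,0,0],[1,0,0,0,0,0,0],[1,0,0,0,0,0,0],[1,0,0,0,0,0,0],[1,0,0,0,0,0,0]]]'
```

```text
clock: 8.25
tool_pos: [559.1, -71.3, 49.4]
ee_rot: [[0.963, 0.0, 0.27], [-0.27, -0.0, 0.963], [0.0, -1.0, -0.0]]
contact_force: [-0.4, 0.4, -0.2]
finger_gap: 0.005
```

```bash
python3 -m inch '[[[1,0.001,0,0,0,0,0],[1,0,0,0,0,0,0],[1,0,0,0,0,0,0],[1,0.001,0,0,0,0,0],[1,0,0,0,0,0,0],[1,0,0,0,0,0,0],[1,0,0,0,0,0,0],[1,0,0,0,0,0,0]]]'
```

```text
clock: 9.05
tool_pos: [559.9, -71.2, 49.3]
ee_rot: [[0.963, -0.003, 0.27], [-0.27, 0.0, 0.963], [-0.003, -1.0, -0.001]]
contact_force: [-7.4, 1.6, 2.3]
finger_gap: 0.005
```

```bash
python3 - <<'E'
from h import *
for i in (1,):
    cv2.imwrite('pics/t2.png',imaging.grab_frame("top")[:,:,::-1])
cv2.imwrite('pics/s2.png',imaging.grab_frame("side")[:,:,::-1])
t=cv2.imread('pics/t2.png');s=cv2.imread('pics/s2.png')
a=cv2.resize(t[150:240,205:345],None,fx=4,fy=4,interpolation=cv2.INTER_CUBIC)
b=cv2.resize(s[180:280,240:380],None,fx=4,fy=2.2*1.8,interpolation=cv2.INTER_CUBIC)
cv2.imwrite('pics/ts2.png',cv2.resize(np.vstack([a,b]),None,fx=.78,fy=.78))
E
```

```text
(no output)
```

View pics/ts2.png

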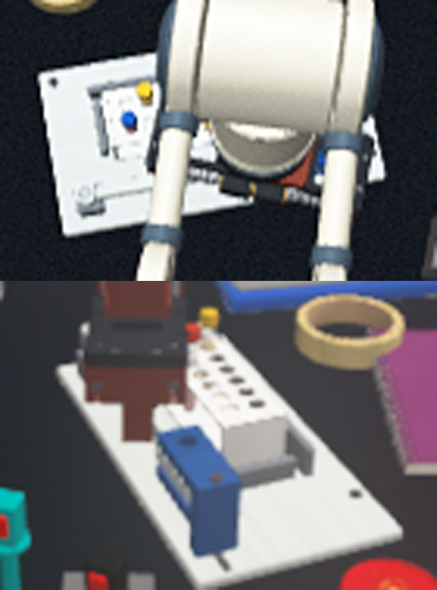

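```bash
python3 -m inch '[[[1,-0.005,0,0,0,0,0],[1,-0.015,0,0,0,0,0],[1,-0.02,0,0.02,0,0,0],[1,0,0,0.04,0,0,0],[1,0.02,0,0.04,0,0,0],[1,0.04,-0.02,0.04,0,0,0],[-1,0.035,-0.03,0,0,0,0],[-1,0,0,0,0,0,0]]]'; python3 - <<'E'
from h import *
cv2.imwrite('pics/w3.png',imaging.grab_frame("wrist")[:,:,::-1])
np.save('w3.npy',imaging.calibration("wrist"),allow_pickle=True)
print(bot.sense()["tool_pos"],bot.sense()["contact_force"])
E
```

```text
clock: 9.95
tool_pos: [612.5, -121.0, 180.6]
ee_rot: [[0.962, -0.0, 0.273], [-0.273, -0.001, 0.962], [0.0, -1.0, -0.001]]
contact_force: [-1.3, 0.2, -0.9]
finger_gap: 0.149
[ 610.69631116 -119.44242938  180.54642263] [-0.42283001 -0.00372355 -0.13363518]
```

View pics/w3.png

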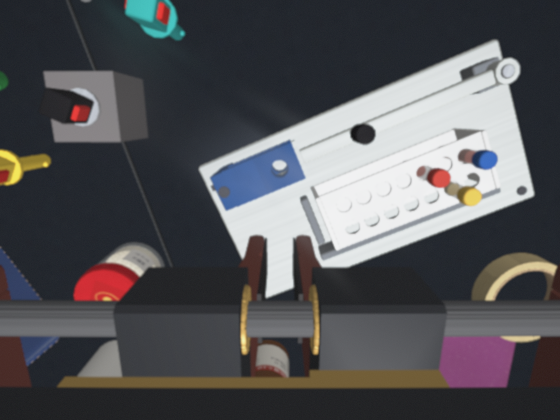

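```bash
python3 - <<'E'
from h import *
s=cv2.imread('pics/w3.png')
cv2.imwrite('pics/w3a.png',cv2.resize(s[130:220,200:320],None,fx=6,fy=6,interpolation=cv2.INTER_CUBIC))
E
```

```text
(no output)
```

View pics/w3a.png

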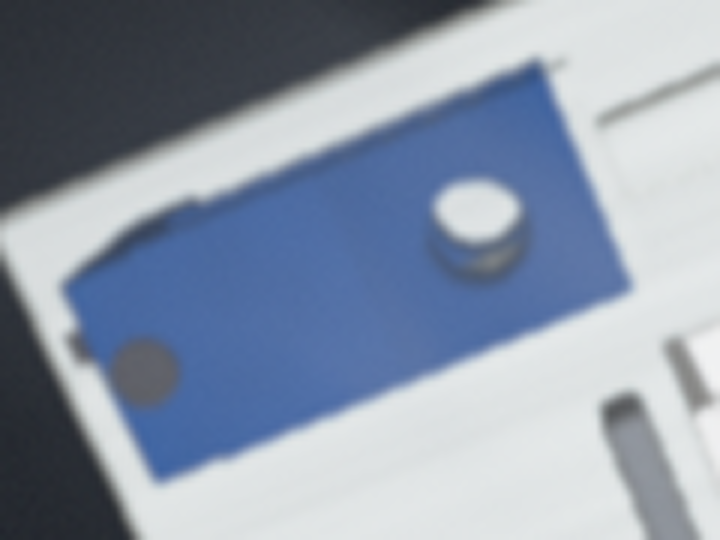

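```bash
python3 - <<'E'
from h import *
c=np.load('w3.npy',allow_pickle=True).item()
A=lambda x,y:(200+(x+.5)/6-.5,130+(y+.5)/6-.5)
P=lambda f,z,*ps:[np.round(onz(c,*f(*p),z)[:2],1).tolist() for p in ps]
I=lambda x,y:(x,y)
s=cv2.imread('pics/w3.png')
cv2.imwrite('pics/w3b.png',cv2.resize(s[40:170,290:530],None,fx=3.3,fy=3.3,interpolation=cv2.INTER_CUBIC))
print("hole",P(A,70,(480,232)),"rim l/r",P(A,70,(428,238),(530,232),(480,180),(480,284)))
print("strike top",P(A,70,(155,482),(632,290),(540,62),(65,285)))
print("plate edge",P(I,10,(202,168),(497,42)))
print("knob",P(I,82,(363,134)),"hinge",P(I,57,(508,70)),P(I,63,(508,70)))
E
```

```text
hole [[582.8, -112.1]] rim l/r [[581.6, -119.1], [584.6, -105.6], [576.0, -110.2], [589.6, -114.0]]
strike top [[604.2, -165.4], [596.0, -94.3], [563.1, -98.3], [574.3, -168.6]]
plate edge [[569.8, -188.5], [533.5, 107.7]]
knob [[573.2, -43.6]] hinge [[558.2, 84.3]] [[557.9, 80.4]]
```

View pics/w3b.png

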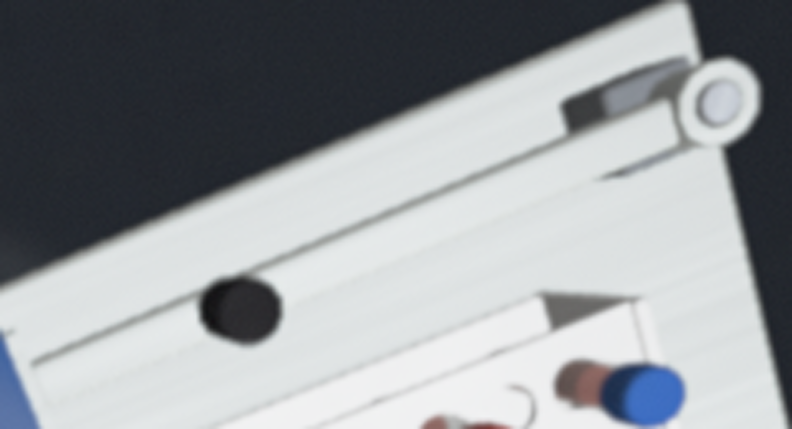

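```bash
python3 -m inch '[[[0,-0.0166,-0.019,0,0,0,-3.3],[0,-0.0166,-0.019,0,0,0,-3.3],[0,-0.0166,-0.019,0,0,0,-3.3],[0,-0.0166,-0.019,0,0,0,-3.3],[0,-0.0166,-0.019,0,0,0,-3.3],[0,-0.0166,-0.019,0,0,0,-3.3],[0,-0.0166,-0.019,0,0,0,-3.3],[0,0,0,0,0,0,0]]]'; python3 - <<'E'
from h import *
s=bot.sense();print(s["tool_pos"],s["finger_gap"],np.degrees(np.arctan2(s["ee_rot"][1][2],s["ee_rot"][0][2])))
c=imaging.calibration("wrist")
cv2.imwrite('pics/w4.png',imaging.grab_frame("wrist")[:,:,::-1])
np.save('w4.npy',c,allow_pickle=True)
E
```

```text
clock: 10.8
tool_pos: [491.4, -252.2, 183.4]
ee_rot: [[0.777, 0.001, 0.629], [-0.629, -0.001, 0.777], [0.002, -1.0, -0.0]]
contact_force: [1.3, -0.1, -0.6]
finger_gap: 0.497
[ 491.42884043 -252.16074228  183.35190575] 0.49705734293205045 50.997803984766875
```

View pics/w4.png

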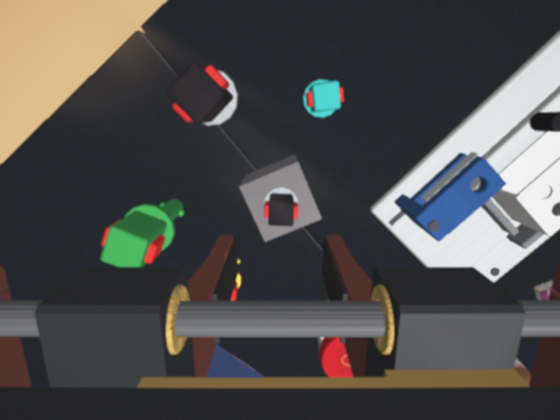

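```bash
python3 - <<'E'
from h import *
s=cv2.imread('pics/w4.png')
cv2.imwrite('pics/w4a.png',cv2.resize(s[150:250,230:330],None,fx=6,fy=6,interpolation=cv2.INTER_CUBIC))
c=np.load('w4.npy',allow_pickle=True).item()
print(proj(c,[[582.9,-112.3,70]]))
E
```

```text
[[479.79788583 181.58032462]]
```

View pics/w4a.png

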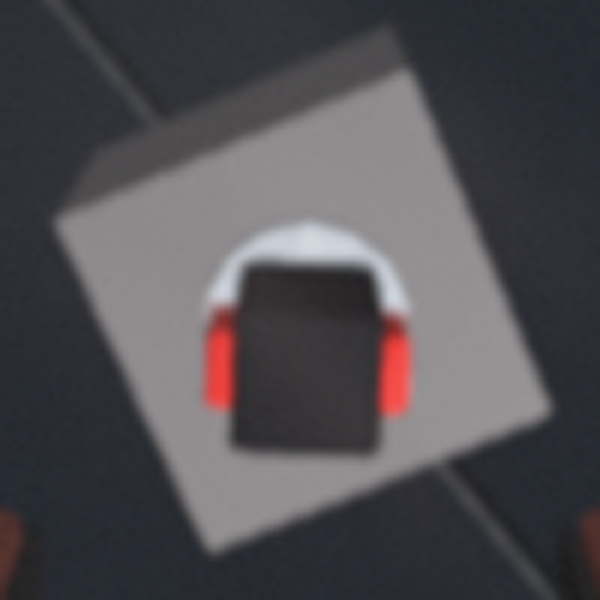

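```bash
python3 - <<'E'
from h import *
c=np.load('w4.npy',allow_pickle=True).item()
A=lambda x,y:(230+(x+.5)/6-.5,150+(y+.5)/6-.5)
P=lambda z,*ps:np.array([onz(c,*A(*p),z)[:2] for p in ps]).round(1)
h=P(60,(55,220),(410,70),(552,410),(212,555));print(h.tolist(),h.mean(0))
# head top: near edge bottom y=450 (front top edge), left/right x=231,380 ; back edge top ~ y=300
b=P(96,(231,450),(380,455));print(b.tolist(),b.mean(0))
print("flange far-left/right",P(64,(207,305),(412,305),(310,222)).tolist())
print("buttons",P(85,(205,365),(410,365)).tolist(), P(82,(205,365),(410,365)).mean(0))
E
```

```text
[[460.6, -273.0], [475.8, -220.0], [528.3, -234.7], [514.3, -288.2]] [ 494.75  -253.975]
[[495.1, -267.1], [507.7, -252.5]] [ 501.4 -259.8]
flange far-left/right [[483.4, -263.3], [501.9, -240.4], [483.2, -244.2]]
buttons [[486.2, -264.7], [503.4, -243.4]] [ 495.45 -254.6 ]
```

```bash
python3 -m inch '[[[0,0.0014,-0.0004,-0.02,0,0,0],[0,0.0014,-0.0004,-0.02,0,0,0],[0,0,0,-0.02,0,0,0],[0,0,0,-0.014,0,0,0],[0,0,0,0,0,0,0],[0,0,0,0,0,0,0],[0,0,0,0,0,0,0],[0,0,0,0,0,0,0]]]'; python3 - <<'E'
from h import *
c=imaging.calibration("wrist")
cv2.imwrite('pics/w5.png',imaging.grab_frame("wrist")[:,:,::-1])
cv2.imwrite('pics/s5.png',cv2.resize(imaging.grab_frame("side")[220:330,200:340,::-1],None,fx=5,fy=5,interpolation=cv2.INTER_CUBIC))
E
```

```text
clock: 11.65
tool_pos: [496.6, -251.9, 110.2]
ee_rot: [[0.78, 0.002, 0.626], [-0.626, -0.001, 0.78], [0.002, -1.0, 0.0]]
contact_force: [0.1, -0.7, -0.2]
finger_gap: 0.496
```

View pics/w5.png

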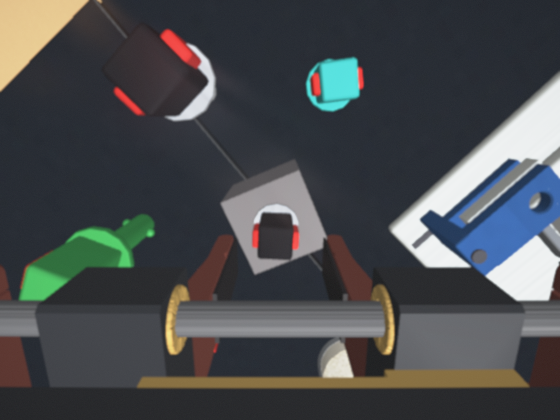

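View pics/s5.png

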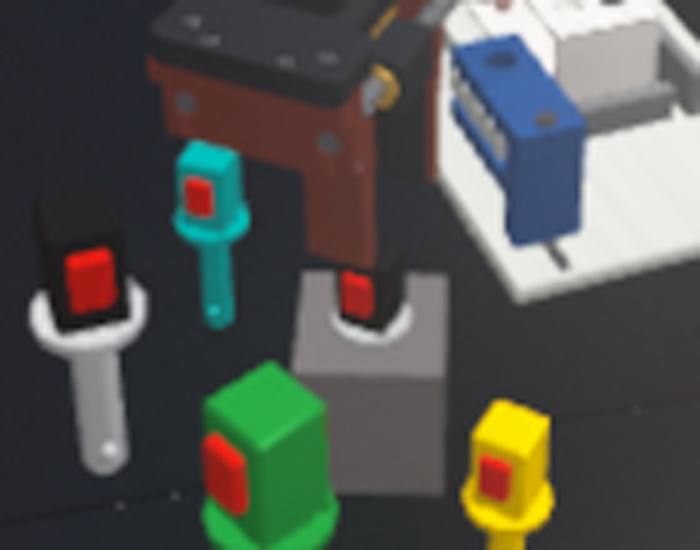

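```bash
python3 - <<'E'
from h import *
c=imaging.calibration("wrist")
s=bot.sense();print(s["tool_pos"],s["joint_velocities"]);print(c["pose"])
# head in w5
A=lambda x,y:(x,y)
for (u,v) in ((258,258),(294,260)): print(onz(c,u,v,96))
print(proj(c,[[494.2,-253,96],[494.2,-253,64]]))
T=np.array(c["pose"]);R=np.array(s["ee_rot"]);print(R.T@(T[:3,3]-s["tool_pos"]))
c=np.load('w4.npy',allow_pickle=True).item();T=np.array(c["pose"]);print(T)
img=cv2.imread('pics/w5.png');cv2.imwrite('pics/w5a.png',cv2.resize(img[150:290,210:350],None,fx=5,fy=5,interpolation=cv2.INTER_CUBIC))
E
```

```text
[ 496.35215748 -251.92224763  109.71158662] [-0.00086446  0.00366374  0.0065591   0.00119861 -0.00185768  0.00118815]
[[ 6.26422276e-01  7.53871614e-01  1.98173461e-01  4.42817535e+02]
 [ 7.79483815e-01 -6.05729373e-01 -1.59677515e-01 -2.09175824e+02]
 [-3.36859736e-04  2.54498557e-01 -9.67073095e-01  2.71654722e+02]
 [ 0.00000000e+00  0.00000000e+00  0.00000000e+00  1.00000000e+00]]
[ 494.87561837 -266.65256727   96.        ]
[ 508.51457988 -251.61539693   96.        ]
[[276.12212527 242.85288254]
 [276.62752878 225.01964959]]
[ -68.26023137 -162.04721874   -0.17686979]
[[ 6.29320512e-01  7.51669391e-01  1.97354555e-01  4.38086169e+02]
 [ 7.77145195e-01 -6.08356447e-01 -1.61083143e-01 -2.09106544e+02]
 [-1.01935251e-03  2.54746070e-01 -9.67007446e-01  3.45293442e+02]
 [ 0.00000000e+00  0.00000000e+00  0.00000000e+00  1.00000000e+00]]
```

View pics/w5a.png

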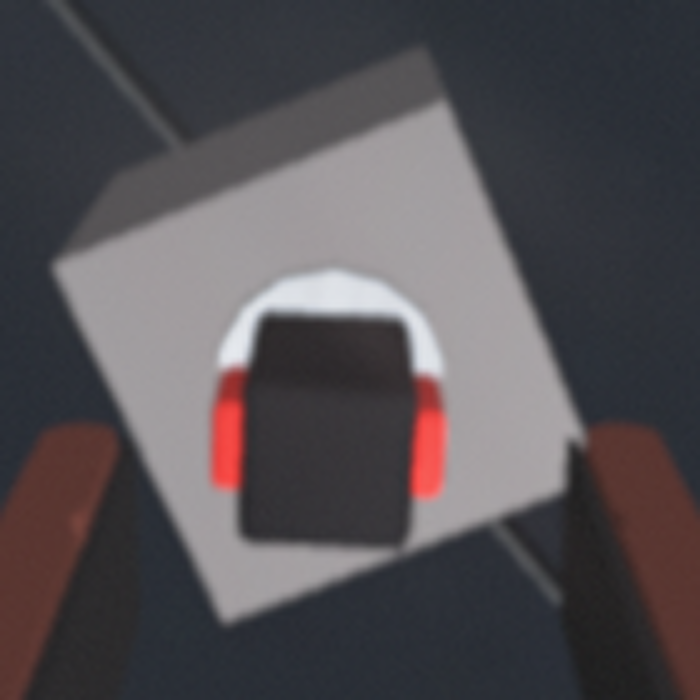

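```bash
python3 -m inch '[[[0,-0.002,-0.001,-0.013,0,0,0],[0,0,0,-0.015,0,0,0],[0,0,0,-0.014,0,0,0],[0,0,0,0,0,0,0],[0,0,0,0,0,0,0],[0.2,0,0,0,0,0,0],[0.4,0,0,0,0,0,0],[1,0,0,0,0,0,0]]]';python3 -m inch '[[[1,0,0,0,0,0,0],[1,0,0,0,0,0,0],[1,0,0,0,0,0,0],[1,0,0,0,0,0,0],[1,0,0,0,0,0,0],[1,0,0,0,0,0,0],[1,0,0,0,0,0,0],[1,0,0,0,0,0,0]]]'
```

```text
clock: 12.55
tool_pos: [494.4, -253.0, 67.6]
ee_rot: [[0.779, 0.001, 0.626], [-0.626, -0.001, 0.779], [0.001, -1.0, 0.0]]
contact_force: [0.1, -0.2, 1.0]
finger_gap: 0.264
clock: 13.35
tool_pos: [494.4, -253.0, 67.6]
ee_rot: [[0.779, 0.001, 0.626], [-0.626, -0.001, 0.779], [0.001, -1.0, 0.0]]
contact_force: [-0.4, -0.5, 5.9]
finger_gap: 0.229
```

```bash
python3 -m inch '[[[1,0,0,0.008,0,0,0],[1,0,0,0.012,0,0,0],[1,0,0,0.014,0,0,0],[1,0,0,0.014,0,0,0],[1,0,0,0.014,0,0,0],[1,0,0,0.014,0,0,0],[1,0,0,0.014,0,0,0],[1,0,0,0,0,0,0]]]'; python3 - <<'E'
from h import *
c=imaging.calibration("wrist")
cv2.imwrite('pics/w6.png',imaging.grab_frame("wrist")[:,:,::-1])
np.save('w6.npy',c,allow_pickle=True)
cv2.imwrite('pics/s6.png',cv2.resize(imaging.grab_frame("side")[190:330,200:340,::-1],None,fx=4,fy=4,interpolation=cv2.INTER_CUBIC))
s=bot.sense();print(s["tool_pos"],s["contact_force"],s["moment"],s["finger_gap"])
E
```

```text
clock: 14.15
tool_pos: [494.9, -253.3, 160.0]
ee_rot: [[0.779, 0.004, 0.626], [-0.626, -0.002, 0.779], [0.004, -1.0, 0.001]]
contact_force: [-0.8, -0.2, -1.5]
finger_gap: 0.232
[ 494.10135635 -252.79212722  157.00364011] [-1.15856143  0.12274181 -0.07129667] [-0.04203352  0.03639764 -0.03537523] 0.22899465935848518
```

View pics/w6.png

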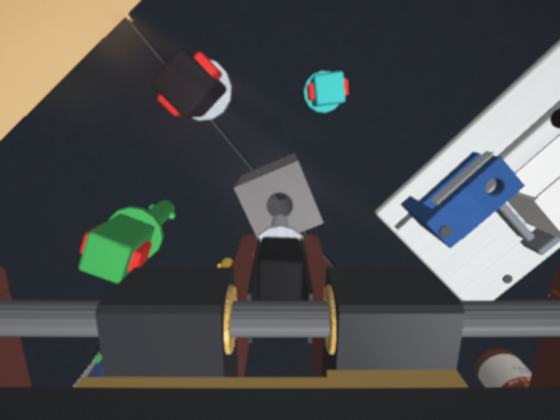

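View pics/s6.png

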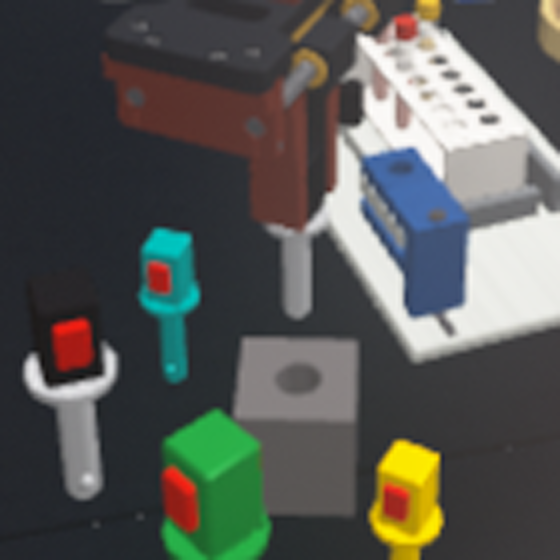

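```bash
python3 - <<'E'
from h import *
c=imaging.calibration("wrist");cs=imaging.calibration("side")
s=bot.sense();print(s["tool_pos"])
p=np.array(s["tool_pos"]);o=p-[0,0,7]
print("wrist",proj(c,[o-[0,0,52],o-[0,0,40],o+[0,0,4]]))
print("side",proj(cs,[o-[0,0,52],o-[0,0,40],o]))
R=np.array(s["ee_rot"]);print(R)
w=cv2.imread('pics/w6.png');cv2.imwrite('pics/w6a.png',cv2.resize(w[190:310,220:340],None,fx=5,fy=5,interpolation=cv2.INTER_CUBIC))
E
```

```text
[ 494.10135635 -252.79212722  157.00364011]
wrist [[279.97898262 220.46806542]
 [279.99143711 225.90976515]
 [280.05103883 251.96367557]]
side [[273.09888694 267.73599215]
 [273.01873424 262.52289102]
 [272.74069276 244.45032799]]
[[ 7.79499302e-01  4.21592489e-04  6.26402953e-01]
 [-6.26402872e-01 -3.18776999e-04  7.79499416e-01]
 [ 5.28313953e-04 -9.99999860e-01  1.56002981e-05]]
```

View pics/w6a.png

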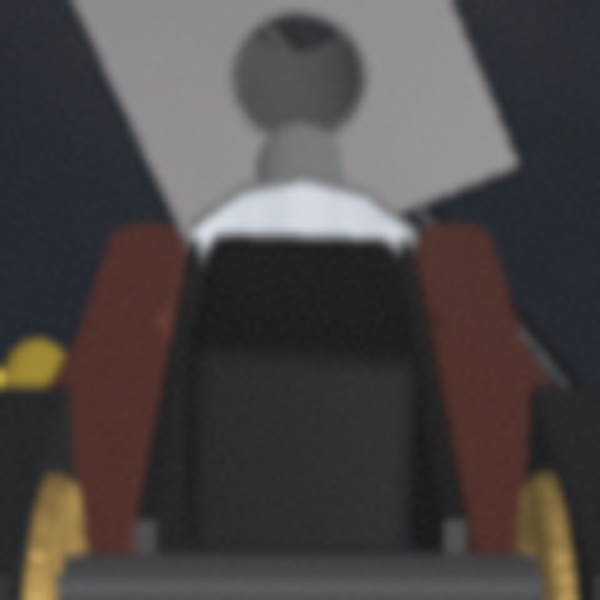

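```bash
python3 -m inch '[[[1,0.0088,0.014,0,0,0,0],[1,0.015,0.024,0,0,0,0],[1,0.018,0.029,0,0,0,0],[1,0.018,0.029,0,0,0,0],[1,0.015,0.024,0,0,0,0],[1,0.0088,0.014,0,0,0,0],[1,0.0051,0.0066,0,0,0,0],[1,0,0,0,0,0,0]]]'; python3 -m inch '[[[1,0,0,0,0,0,0],[1,0,0,0,0,0,0],[1,0,0,0,0,0,0],[1,0,0,0,0,0,0],[1,0,0,0,0,0,0],[1,0,0,0,0,0,0],[1,0,0,0,0,0,0],[1,0,0,0,0,0,0]]]'; python3 - <<'E'
from h import *
c=imaging.calibration("wrist");s=bot.sense()
w=imaging.grab_frame("wrist")[:,:,::-1];cv2.imwrite('pics/w7.png',w)
np.save('w7.npy',c,allow_pickle=True)
cv2.imwrite('pics/w7a.png',cv2.resize(w[150:300,200:360],None,fx=5,fy=4.0*1.25,interpolation=cv2.INTER_CUBIC)[:600])
cv2.imwrite('pics/s7.png',cv2.resize(imaging.grab_frame("side")[170:290,240:380,::-1],None,fx=5,fy=5,interpolation=cv2.INTER_CUBIC))
p=np.array(s["tool_pos"]);print(p,s["contact_force"],s["moment"],s["finger_gap"]);o=p-[0,0,7]
print("wrist tip,flange,hole",proj(c,[o-[0,0,52],o,[582.9,-112.2,70]]))
E
```

```text
clock: 15.05
tool_pos: [582.8, -111.4, 156.1]
ee_rot: [[0.78, -0.001, 0.625], [-0.625, 0.0, 0.78], [-0.001, -1.0, -0.001]]
contact_force: [0.9, -0.7, -1.6]
finger_gap: 0.228
clock: 15.85
tool_pos: [582.7, -112.1, 156.7]
ee_rot: [[0.78, -0.0, 0.626], [-0.626, 0.0, 0.78], [-0.0, -1.0, 0.0]]
contact_force: [0.4, 0.4, -1.5]
finger_gap: 0.231
[ 582.67151305 -112.06546612  156.74264768] [ 0.37455098  0.35091324 -1.5197175 ] [ 0.02736052  0.01400916 -0.06438353] 0.2305964581891821
wrist tip,flange,hole [[280.0373113  220.50824688]
 [280.11062626 249.08920716]
 [280.05966756 210.14756862]]
```

View pics/w7a.png

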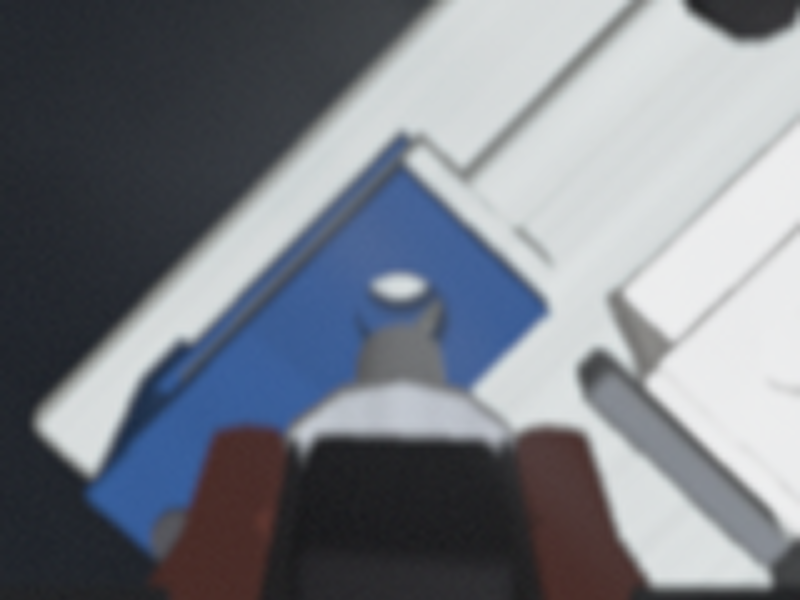

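View pics/s7.png

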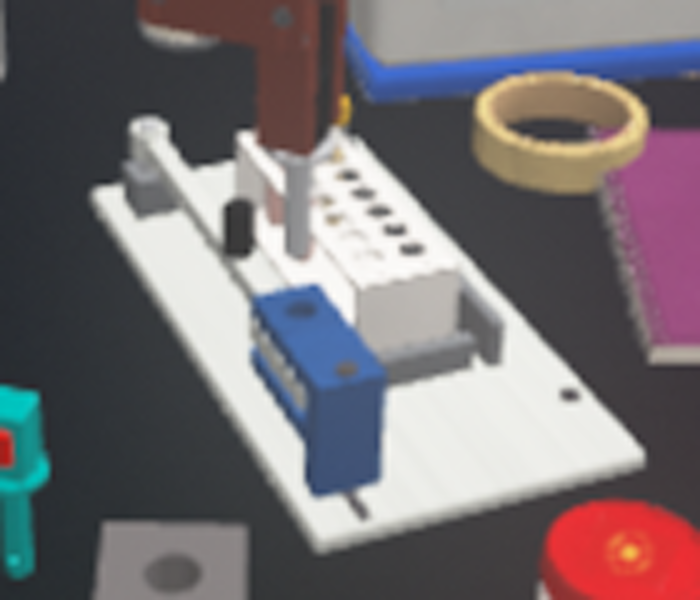

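```bash
python3 - <<'E'
from h import *
w=cv2.imread('pics/w7.png')[190:235,255:305].astype(float)
w=np.clip((w-40)*1.6,0,255).astype(np.uint8)
cv2.imwrite('pics/w7b.png',cv2.resize(w,None,fx=13,fy=13,interpolation=cv2.INTER_CUBIC))
c=np.load('w7.npy',allow_pickle=True).item()
a=np.linspace(0,2*np.pi,13)
for r in (6.75,7.75):
    q=proj(c,np.stack([582.9+r*np.cos(a),-112.2+r*np.sin(a),70+0*a],1)); print(r,(q[:,0].min()-255)*13,(q[:,0].max()-255)*13,(q[:,1].min()-190)*13,(q[:,1].max()-190)*13)
E
```

```text
6.75 212.73118864305263 439.0522604828974 152.094033015378 370.31357690543814
7.75 196.00384178943995 455.8534674864719 135.7007533261078 386.25201629344156
```

View pics/w7b.png

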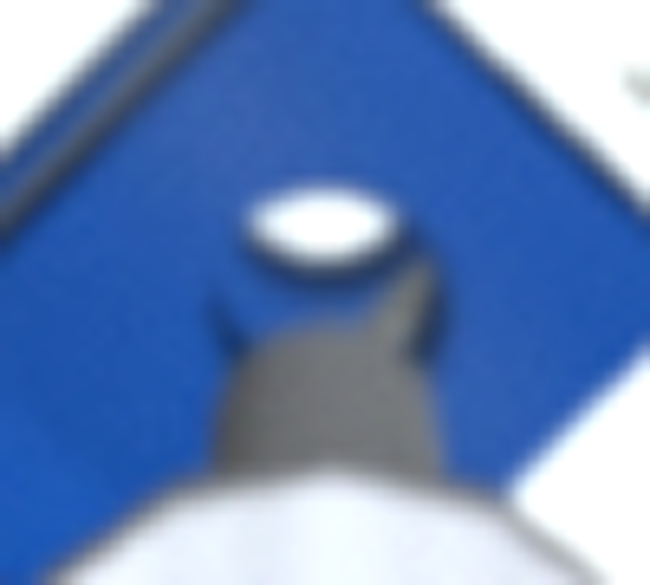

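```bash
python3 - <<'E'
from h import *
c=np.load('w7.npy',allow_pickle=True).item()
w=cv2.imread('pics/w7.png')
hsv=cv2.cvtColor(w,cv2.COLOR_BGR2HSV)
m=cv2.inRange(hsv,(100,110,60),(125,255,255))
A=lambda x,y:(200+(x+.5)/5-.5,150+(y+.5)/5-.5)
a=onz(c,*A(405,165),70);b=onz(c,*A(548,308),70);d=onz(c,*A(478,385),70)
print(a,b,d,np.linalg.norm(a-b),np.degrees(np.arctan2((b-a)[1],(b-a)[0])))
ax=(b-a)/np.linalg.norm(b-a);ay=np.array([-ax[1],ax[0],0])
print("hole est",(a+b)/2-17*ay,(a+b)/2-16*ay)
B=lambda x,y:(255+(x+.5)/13-.5,190+(y+.5)/13-.5)
n=onz(c,*B(322,180),70);t=np.array([.78,-.626,0])
print("near rim",n,"-> centre 6.75",n+6.75*t,"7.75",n+7.75*t)
print("widest",onz(c,*B(213,305),70),onz(c,*B(441,300),70))
cs=imaging.calibration("side");S=lambda x,y:(240+(x+.5)/5-.5,170+(y+.5)/5-.5)
print("side hole",onz(cs,*S(301,310),70),"tip",proj(cs,[[582.7,-112.1,97.7]]), "seen",S(300,257))
E
```

```text
[566.43879914 -98.46239148  70.        ] [597.55115421 -95.29856369  70.        ] [ 600.59122677 -111.33039779   70.        ] 31.27280678357107 5.806470773711397
hole est [ 583.7148438  -113.79325551   70.        ] [ 583.61367515 -112.79838622   70.        ]
near rim [ 578.37142211 -109.29896797   70.        ] -> centre 6.75 [ 583.63642211 -113.52446797   70.        ] 7.75 [ 584.41642211 -114.15046797   70.        ]
widest [ 580.27679247 -119.09405982   70.        ] [ 588.47278319 -108.40083445   70.        ]
side hole [ 585.12024615 -115.78745928   70.        ] tip [[298.53892269 220.16443633]] seen (299.6, 221.0)
```

```bash
python3 -m inch '[[[1,0.0013,-0.0015,-0.006,0,0,0],[1,0,0,-0.007,0,0,0],[1,0,0,-0.006,0,0,0],[1,0,0,-0.004,0,0,0],[1,0,0,-0.0015,0,0,0],[1,0,0,0,0,0,0],[1,0,0,0,0,0,0],[1,0,0,0,0,0,0]]]'; python3 - <<'E'
from h import *
c=imaging.calibration("wrist");s=bot.sense()
w=imaging.grab_frame("wrist")[:,:,::-1];cv2.imwrite('pics/w8.png',w)
a=cv2.resize(w[190:250,250:310],None,fx=7,fy=7,interpolation=cv2.INTER_CUBIC)
b=cv2.resize(imaging.grab_frame("side")[210:270,280:340,::-1],None,fx=7,fy=7,interpolation=cv2.INTER_CUBIC)
cv2.imwrite('pics/ws8.png',np.clip((np.hstack([a,b]).astype(float)-30)*1.4,0,255).astype(np.uint8)[:,:800])
p=np.array(s["tool_pos"]);print(p,s["contact_force"],s["moment"],s["finger_gap"])
E
```

```text
clock: 16.75
tool_pos: [584.1, -113.6, 132.7]
ee_rot: [[0.779, 0.001, 0.626], [-0.626, -0.0, 0.779], [0.001, -1.0, 0.0]]
contact_force: [-1.6, -0.6, -1.2]
finger_gap: 0.231
[ 584.14963911 -113.64422336  132.7144787 ] [-1.55819414 -0.64083733 -1.19999287] [-0.10917886  0.00949011  0.00416972] 0.23138640859680473
```

View pics/ws8.png

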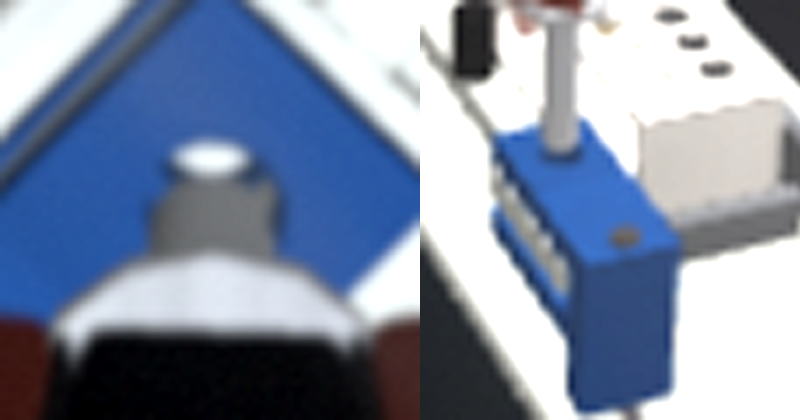

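```bash
python3 -m inch '[[[1,0.0003,0.0004,-0.0015,0,0,0],[1,0,0,-0.0015,0,0,0],[1,0,0,-0.001,0,0,0],[1,0,0,-0.001,0,0,0],[1,0,0,-0.001,0,0,0],[1,0,0,0,0,0,0],[1,0,0,0,0,0,0],[1,0,0,0,0,0,0]]]'
```

```text
clock: 17.65
tool_pos: [584.3, -113.2, 126.3]
ee_rot: [[0.779, 0.0, 0.626], [-0.626, -0.0, 0.779], [0.0, -1.0, 0.0]]
contact_force: [-0.7, 0.8, -0.1]
finger_gap: 0.23
```

```bash
python3 -m inch '[[[1,0,0,-0.001,0,0,0],[1,0,0,-0.001,0,0,0],[1,0,0,-0.001,0,0,0],[1,0,0,-0.001,0,0,0],[1,0,0,0,0,0,0],[1,0,0,0,0,0,0],[1,0,0,0,0,0,0],[1,0,0,0,0,0,0]]]'
```

```text
clock: 18.45
tool_pos: [584.3, -113.2, 122.4]
ee_rot: [[0.779, 0.0, 0.626], [-0.626, -0.0, 0.779], [0.0, -1.0, 0.0]]
contact_force: [0.1, -0.4, -1.6]
finger_gap: 0.231
```

```bash
python3 -m inch '[[[1,0,0,-0.001,0,0,0],[1,0,0,-0.001,0,0,0],[1,0,0,-0.001,0,0,0],[1,0,0,-0.001,0,0,0],[1,0,0,-0.001,0,0,0],[1,0,0,-0.001,0,0,0],[1,0,0,-0.001,0,0,0],[1,0,0,0,0,0,0]]]'
```

```text
clock: 19.25
tool_pos: [584.2, -113.2, 115.0]
ee_rot: [[0.779, -0.0, 0.626], [-0.626, 0.0, 0.779], [-0.0, -1.0, -0.0]]
contact_force: [-0.2, 0.1, -0.7]
finger_gap: 0.226
```

```bash
python3 -m inch '[[[1,0,0,-0.001,0,0,0],[1,0,0,-0.001,0,0,0],[1,0,0,-0.001,0,0,0],[1,0,0,-0.001,0,0,0],[1,0,0,0,0,0,0],[1,0,0,0,0,0,0],[1,0,0,0,0,0,0],[1,0,0,0,0,0,0]]]'
```

```text
clock: 20.05
tool_pos: [584.3, -113.2, 111.3]
ee_rot: [[0.779, 0.0, 0.626], [-0.626, -0.0, 0.779], [0.0, -1.0, 0.0]]
contact_force: [-0.3, -0.0, -0.6]
finger_gap: 0.231
```

Through into the gate's slot without force. On towards the lower ear (top at 42 mm).

```bash
python3 -m inch '[[[1,0,0,-0.0015,0,0,0],[1,0,0,-0.0015,0,0,0],[1,0,0,-0.0015,0,0,0],[1,0,0,-0.0015,0,0,0],[1,0,0,-0.0015,0,0,0],[1,0,0,-0.001,0,0,0],[1,0,0,-0.001,0,0,0],[1,0,0,0,0,0,0]]]'; python3 -m inch '[[[1,0,0,-0.001,0,0,0],[1,0,0,-0.001,0,0,0],[1,0,0,-0.001,0,0,0],[1,0,0,0,0,0,0],[1,0,0,0,0,0,0],[1,0,0,0,0,0,0],[1,0,0,0,0,0,0],[1,0,0,0,0,0,0]]]'
```

```text
clock: 20.85
tool_pos: [584.2, -113.2, 101.6]
ee_rot: [[0.779, -0.0, 0.626], [-0.626, 0.0, 0.779], [-0.0, -1.0, -0.0]]
contact_force: [0.1, -0.6, -1.0]
finger_gap: 0.226
clock: 21.65
tool_pos: [584.3, -113.2, 98.8]
ee_rot: [[0.779, 0.0, 0.626], [-0.626, -0.0, 0.779], [0.0, -1.0, -0.0]]
contact_force: [-1.3, -0.4, -1.2]
finger_gap: 0.231
```

```bash
python3 -m inch '[[[1,0,0,-0.001,0,0,0],[1,0,0,-0.001,0,0,0],[1,0,0,-0.001,0,0,0],[1,0,0,-0.001,0,0,0],[1,0,0,-0.001,0,0,0],[1,0,0,-0.001,0,0,0],[1,0,0,-0.001,0,0,0],[1,0,0,-0.001,0,0,0]]]'; python3 -m inch '[[[1,0,0,-0.002,0,0,0],[1,0,0,-0.002,0,0,0],[1,0,0,-0.002,0,0,0],[1,0,0,-0.002,0,0,0],[1,0,0,-0.001,0,0,0],[1,0,0,-0.001,0,0,0],[1,0,0,0,0,0,0],[1,0,0,0,0,0,0]]]'
```

```text
clock: 22.45
tool_pos: [584.3, -113.2, 90.7]
ee_rot: [[0.779, -0.0, 0.626], [-0.626, -0.0, 0.779], [-0.0, -1.0, -0.0]]
contact_force: [0.6, -0.5, -1.6]
finger_gap: 0.228
clock: 23.25
tool_pos: [584.3, -113.2, 80.8]
ee_rot: [[0.779, 0.0, 0.626], [-0.626, -0.0, 0.779], [0.0, -1.0, 0.0]]
contact_force: [1.0, -0.3, -1.0]
finger_gap: 0.228
```

```bash
python3 -m inch '[[[1,0,0,-0.001,0,0,0],[1,0,0,0,0,0,0],[1,0,0,-0.001,0,0,0],[1,0,0,0,0,0,0],[1,0,0,-0.0005,0,0,0],[1,0,0,0,0,0,0],[1,0,0,0,0,0,0],[1,0,0,0,0,0,0]]]'; python3 -m inch '[[[1,0,0,-0.0005,0,0,0],[1,0,0,0,0,0,0],[1,0,0,0,0,0,0],[1,0,0,-0.0005,0,0,0],[1,0,0,0,0,0,0],[1,0,0,0,0,0,0],[1,0,0,0,0,0,0],[1,0,0,0,0,0,0]]]'
```

```text
clock: 24.05
tool_pos: [584.3, -113.2, 78.3]
ee_rot: [[0.779, 0.0, 0.626], [-0.626, 0.0, 0.779], [0.0, -1.0, 0.0]]
contact_force: [0.0, 0.4, -1.2]
finger_gap: 0.227
clock: 24.85
tool_pos: [584.3, -113.2, 77.6]
ee_rot: [[0.78, 0.0, 0.626], [-0.626, -0.0, 0.78], [0.0, -1.0, 0.0]]
contact_force: [-1.1, 0.2, 2.5]
finger_gap: 0.228
```

```bash
python3 -m inch '[[[1,0,0,-0.0005,0,0,0],[1,0,0,0,0,0,0],[1,0,0,0,0,0,0],[1,0,0,0,0,0,0],[1,0,0,0,0,0,0],[1,0,0,0,0,0,0],[1,0,0,0,0,0,0],[1,0,0,0,0,0,0]]]'; python3 - <<'E'
from h import *
w=imaging.grab_frame("wrist")[:,:,::-1]
a=cv2.resize(w[190:290,230:330],None,fx=4,fy=4,interpolation=cv2.INTER_CUBIC)
b=cv2.resize(imaging.grab_frame("side")[190:290,260:360,::-1],None,fx=4,fy=4,interpolation=cv2.INTER_CUBIC)
cv2.imwrite('pics/ws9.png',np.hstack([a,b]))
E
```

```text
clock: 25.65
tool_pos: [584.3, -113.2, 77.6]
ee_rot: [[0.779, 0.001, 0.626], [-0.626, -0.0, 0.779], [0.001, -1.0, 0.0]]
contact_force: [-2.3, -0.1, 6.2]
finger_gap: 0.228
```

View pics/ws9.png

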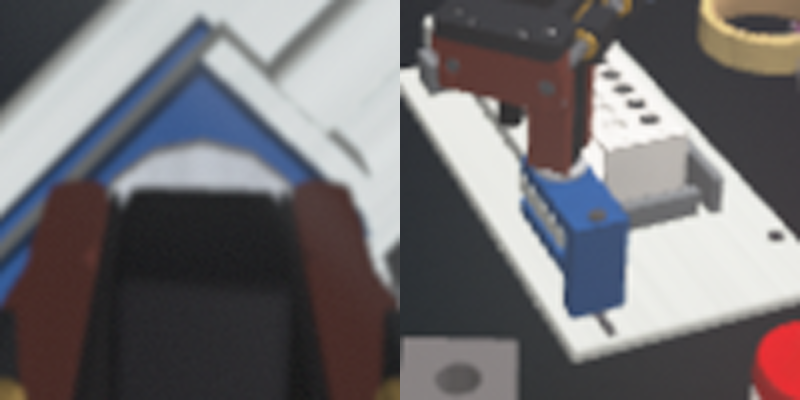

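```bash
python3 -m inch '[[[1,0,0,0.0005,0,0,0],[0.1,0,0,0,0,0,0],[0.1,0,0,0,0,0,0],[0.1,0,0,0,0,0,0],[0.1,0,0,0,0,0,0],[0.1,0,0,0,0,0,0],[0.1,0,0,0,0,0,0],[0.1,0,0,0,0,0,0]]]'; python3 -m inch '[[[0.1,0,0,0.003,0,0,0],[0.1,0,0,0.008,0,0,0],[0.1,0,0,0.015,0,0,0],[0.1,0,0,0.025,0,0,0],[0.1,0,0,0.03,0,0,0],[0.1,0,0,0.02,0,0,0],[0.1,0.02,0,0.0,0,0,0],[0.1,0.0,0,0,0,0,0]]]'; python3 - <<'E'
from h import *
w=imaging.grab_frame("wrist")[:,:,::-1];cv2.imwrite('pics/w10.png',w)
b=cv2.resize(imaging.grab_frame("side")[170:290,240:380,::-1],None,fx=5,fy=5,interpolation=cv2.INTER_CUBIC)
cv2.imwrite('pics/s10.png',b)
E
```

```text
clock: 26.55
tool_pos: [584.3, -113.2, 77.2]
ee_rot: [[0.779, -0.0, 0.626], [-0.626, -0.0, 0.779], [-0.0, -1.0, -0.0]]
contact_force: [0.0, -0.7, -0.3]
finger_gap: 0.452
clock: 27.35
tool_pos: [605.8, -113.3, 180.5]
ee_rot: [[0.78, 0.003, 0.626], [-0.626, -0.001, 0.78], [0.003, -1.0, 0.002]]
contact_force: [-0.9, 0.4, -1.3]
finger_gap: 0.448
```

View pics/w10.png

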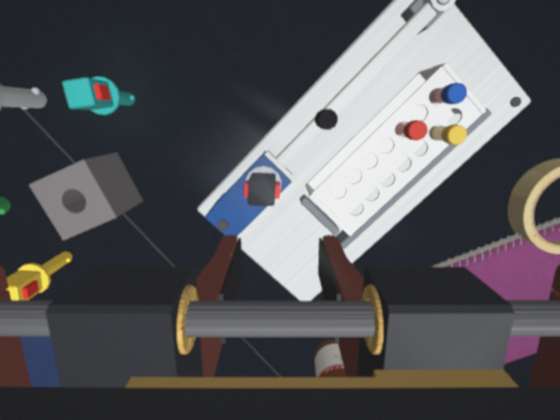

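View pics/s10.png

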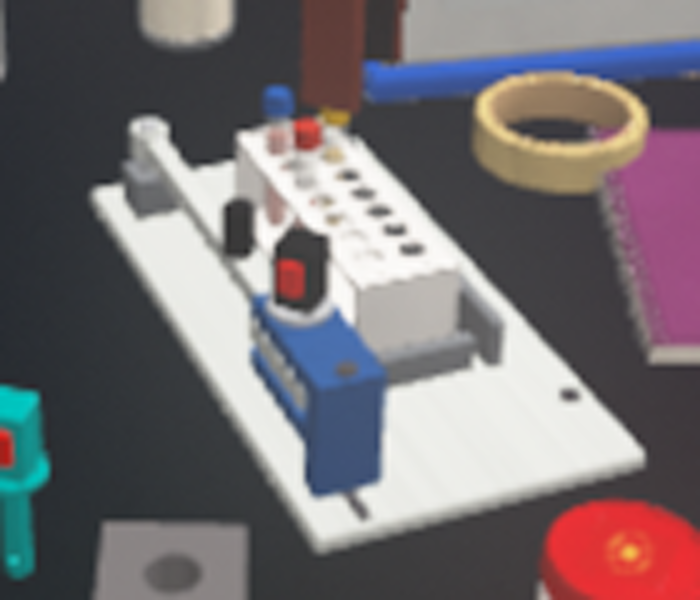

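```bash
python3 - <<'E'
from h import *
c=imaging.calibration("wrist")
w=cv2.imread('pics/w10.png')
h=cv2.cvtColor(w,cv2.COLOR_BGR2HSV)
m=cv2.inRange(h,(0,150,100),(8,255,255))|cv2.inRange(h,(172,150,100),(180,255,255))
m[:,:235]=0;m[:,295:]=0;m[:160]=0;m[215:]=0
n,_,st,ce=cv2.connectedComponentsWithStats(m)
print(st[1:],ce[1:])
x0,x1=min(st[1:,0])-.5,max(st[1:,0]+st[1:,2])-.5
y=ce[1:,1].mean()
a,b=onz(c,x0,y,97),onz(c,x1,y,97);print("span over buttons",np.linalg.norm(a-b),(a+b)/2)
cv2.imwrite('pics/w10a.png',cv2.resize(w[150:230,220:310],None,fx=7,fy=7,interpolation=cv2.INTER_CUBIC))
print(bot.sense()["clock"])
E
```

```text
[[244 184   4  13  37]
 [276 185   3  12  33]] [[245.78378378 190.43243243]
 [276.96969697 190.36363636]]
span over buttons 25.872168239651273 [ 582.53797682 -113.89534459   97.        ]
27.45
```

View pics/w10a.png

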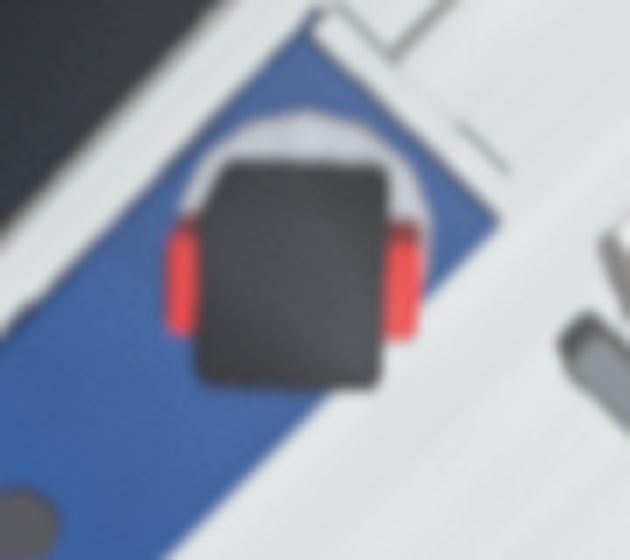

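```bash
python3 - <<'E'
from station import order
print(order.hand_in())
E
```

```text
the job is handed in; nothing more can be done
None
```

The gate is shut and the pin is seated and locked in the strike. I handed the job in at about 27.5 s of the 70 s allowed; no verdict was reported.

**What I did**
- I pushed the gate shut with closed fingers on its bar until it met its stop, at about 7 N.
- I took the small black pin from the grey holder by its two buttons. The fingers closed to 20 mm, so the buttons were flush.
- I lowered it through the strike and gate in steps of 2 mm or less. The highest force I read was about 6 N, when the flange met the strike. Forces are only reported at the end of each 0.8 s move.
- I let go and lifted clear.

**Last checks**
- **Pin:** it stands upright with its flange on the strike. The height at contact matched the expected 70 mm.
- **Buttons:** both look sprung out. The red mask measured 25.9 mm over them, the crop by eye about 27 mm, against a nominal 27 mm.
- **Gate:** before the pin went in, its bar lined up with the cradle edge, within about 0.01 rad.
- **Rack and robot:** the rack looks unmoved, and the robot touched nothing at the end.

**Disagreements and gaps**
- My early estimates of the hole position were about 2 mm off. The arm had not fully settled in those pictures, so I corrected from a still one before inserting.
- I did not pull on the pin to test the lock, and I did not measure the beaker and jars again at the end. No move went near them.

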